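# Set the length stop of a bench wire cutter and hold it

### The job

Set up the length stop on the bench wire cutter: first turn both black wing knobs on the guide block clockwise to their end stops, then push the yellow lock button fully in (it stays in) and draw the stop arm out by its black grip until the stop plate is in line with the red cursor on the rule. The arm has a return spring, so finish still holding it there, steady, in line with the cursor; nothing is let go. Do not shift the cursor, and leave the two trays and the side cutters where they lie.

Things in the scene. Friction and masses are not known exactly. Their poses are not given: they have to be found in the camera images.
- gauge: Bench wire cutter with length stop, fixed. Origin: centre of the bed's underside on the bench. x across the bed towards the rule, y the way the stop arm draws out, z up. Sizes in its frame, mm: grey bed x -100..100, y -280..280, top z 14; aluminium guide block x -86..6, y -160..40, top z 56; wire rails x 31..59, top z 20; white rule x 76..100; further parts: see cutter_head.
- cutter_head (a point): Top centre of the blue cutter head at the -y end of the bed, 84 mm above the bench, at gauge x 45, y -222 mm. Head: gauge x 10..80, y -247..-184 mm; blade carrier up to z 95 mm. Its hand lever (do not touch; 26 mm thick red handle) runs at gauge x 87 mm towards -y, from z 80 mm at y -190 up to z 152 mm at y -430.
- clamp_a (a joint): Turn of the captive clamp knob at the cutter end of the guide block (gauge x -62, y -130 mm), rad, growing clockwise seen from above: 0 = slack, 1.4 = end stop (tight). It starts at 0.15 to 0.6. Takes about 0.04 N m; stays where it is left.
- clamp_a_grip (a point): Middle of the black wing of clamp_a, on its vertical turning axis, 76 mm above the bench. The wing is a plain bar 46 mm long, 14 mm thick, z 62 to 82 mm above the bench, over a washer 28 mm across. Its long axis is the point's y axis: in line with gauge y at the end stop, turned anticlockwise from it by (1.4 - joint value) before.
- clamp_b (a joint): The same for the second, identical clamp knob, near the mouth of the guide block (gauge x -62, y +10 mm).
- clamp_b_grip (a point): The same point on the knob of clamp_b.
- lock_button (a joint): Travel of the yellow lock button, m, growing as it is pushed down: 0 = out (arm locked), 0.008 = fully in (arm free). Takes about 3 N, then rests on its stop; it has no return spring and stays in.
- lock_button_top (a point): Centre of the top of the yellow lock button (24 mm across) on the guide block, above the arm at gauge x -20, y -60 mm; 68 mm above the bench when out, 60 when in, 4 mm proud of the block.
- stop_arm: Telescoping arm: steel bar 24 mm wide, top z 44 mm, slides along gauge y by 0 to 155 mm, with black grip and stop plate at its end. Origin: under the grip's centre, 14 mm above the bench, gauge x -20, y +95 mm when parked; axes as the gauge's. Button out: locked within 6 mm of parked. Button in: a return spring pulls it to parked, 5 N there, 8 N fully out.
- stop_grip (a point): Grip point: on the centre line of the black grip, 69 mm above the bench. The grip is 20 mm thick along gauge y, 36 mm along gauge x, z 22 to 88 mm; the bar enters it from -y (top z 44), the stop plate leaves it to +x. When parked 45 mm are free between grip and guide block.
- stop_plate (a point): Tip of the upright aluminium stop plate, at the middle of its 6 mm thickness (along gauge y), 94 mm from the grip's centre towards +x, beside the rule; 34 mm above the bench, plate from z 20 to 60 mm.
- cursor: Red cursor clamped on the rule (15 N to shift it): foot 26 mm along gauge x, 18 along y; upright fin 6 mm thick along gauge y, up to z 56 mm. Origin: under the fin's middle, 14 mm above the bench, gauge x +88 mm; axes as the gauge's. It stands 70 to 135 mm beyond the parked stop plate, which passes 1 mm beside it without touching.
- cursor_mark (a point): Middle of the fin's thickness, 34 mm above the bench. The stop is set when stop_plate and this point have the same gauge y.
- blue_tray: Bystander: loose blue tray of white ferrules, 120 x 180 x 28 mm, beyond the rule. Origin: centre of its underside.
- red_tray: Bystander: loose red tray of metal ferrules, 120 x 180 x 28 mm, on the bench beyond the +y end of the bed. Origin: centre of its underside.
- side_cutters: Bystander: loose side cutters with orange handles, 155 mm long, 14 mm thick, on the bench on the robot's side of the bed. Origin: on the bench under the pivot; handles towards its -x.

How it is judged (in metres and radians):
On the way, in this order (a step that is already met when the one before it is completed fails the run):
1. both clamp knobs are turned clockwise to their end stops (within 0.1 rad) (value of joint each of clamp_a, clamp_b above 1.3 rad), for 0.2 s.
2. then the lock button is pushed fully in (within 1.5 mm) (value of joint lock_button above 0.0065 m), for 0.1 s.
At the end, for the whole second after the job is handed in: Both clamp knobs within 0.1 rad of their end stops, the lock button in to within 1.5 mm, the middle of the stop plate within 4 mm of the middle of the red cursor along the arm's travel, the arm at rest (under 10 mm/s) and held by the fingers with more than 2 N (all of step 1 and value of joint lock_button above 0.0065 m and y of stop_plate in the frame of cursor_mark between -0.004 and 0.004 m and linear speed of stop_arm below 0.01 m/s and contact force between the fingers and stop_arm above 2 N); the arm keeps its last pose, push and grip.
It fails at once if the red cursor is shifted by more than 3 mm (distance of cursor_mark from where it was at the start of the episode above 0.003 m).
It fails at once if a tray or the side cutters are moved by more than 20 mm (distance of any of blue_tray, red_tray, side_cutters from where it was at the start of the episode above 0.02 m).
It also fails if it takes over 64 s, if anything falls off the work surface, if the arm or the gripper's body presses on something with over 40 N, if the wrist force passes 120 N, or if a joint passes its speed limit or range.

### The arm

A 7-joint arm with a two-finger parallel gripper is mounted at the origin on the work surface. World frame = base frame: x ahead of the robot, y to its left, z up, the work surface at z = 0. Lengths are in m, angles in degrees, forces in N, time in s.
With the tool pointing down it reaches from about 0.35 to 0.9 m from the base axis. Payload 8.1 kg.
Tool frame: the origin (TCP) lies between the finger pads; the fingertips stand 22 mm ahead of it and the grasp point (between the pads) lies 3 mm ahead of it; z points along the fingers, y is the line along which they close (so a half turn about z gives the same grasp; the last joint's range is limited). The gripper opens to 85 mm and grips with 20 to 120 N. Pads are 22 mm wide; open, the fingers measure 114 mm over their backs; the gripper's body (76 mm by 85 mm) begins 54 mm behind the grasp point. The pads swing forward as they close: fully open they stand 13 mm farther back than shut.
Start: joints at [64.251, 24.895, 1.432, 90.138, -0.665, 64.973, -4.303], TCP at [0.212, -0.588, 0.218] pointing down, gripper open.
Joint ranges: [-149.89, 149.89], [-25.12, 119.58], [-72.63, 75.52], [4.76, 147.25], [-75.54, 255.54], [6.69, 114.76], [-157.13, 157.13]. Speed limits (degrees/s): [127.2, 127.2, 172.46, 172.46, 180, 180, 180].

### API

Orientations are given as [roll, pitch, yaw] about the fixed x, y, z axes, in that order (R = Rz(yaw) Ry(pitch) Rx(roll)).
In Python, from station import read_state, grab_frame, job_done gives the robot as it stands.
- The arm moves only by the shell command python3 -m jog 'ROWS'. ROWS is JSON, a list of rows, each a list of 7 numbers: the turn, a rotation vector about the tool's x, y, z in units of 5 degrees (1.0 is 5 degrees), then the shift along the tool's x, y, z in units of 25 mm (1.0 is 25 mm), then the finger opening in mm, from 0 to 85.4. A call has 1 to 12 rows; each row is the pose to reach, as a shift and turn from the pose commanded when the call began, along the tool's axes at that moment; what a row does not reach only later rows make up. A row lasts 1/12 s, in which the tool goes at most 41.7 mm and 7.16 degrees, less where a joint would pass 70% of its speed; a pose out of reach is approached as far as the arm can. A call with a gripper value outside its range is refused whole. The fingers move at their own pace and stop on an object; the grip force is fixed at half the most. Time passes only in rows, so rows that repeat a pose let the fingers close. It gives the time, the measured TCP pose, the force, the opening and the grip force at its end, in the units of the state.
- read_state(): the state, without advancing time (a new reading comes with each control period).
- grab_frame(name): name is "side" or "top" or "wrist"; returns a dict with "color" (420x560x3 uint8, blue, green, red), "z_map" (420x560 float32, m along the optical axis (not along the pixel's ray), 0 where there is no reading), "camera_matrix" (3x3 intrinsics, pixels), "T" (4x4, takes a point from camera to world coordinates). Camera axes: x right, y down, z forward; pixel columns grow to the right and rows downward; lengths in m; the calibration is good to about 2 mm. A picture is of the moment at which its call begins.
- job_done(): hands the job in; it is judged then, once.
The state is a dict: "time": time; "q": joint angles; "qvel": joint speeds; "joint_efforts": joint torques, N m; "ee_pos": TCP position; "tool_rot": TCP orientation; "contact_force": force on the tool from outside, world axes, zero at the start; "ft_torque": the same for the moment, N m; "finger_gap": opening from 0.0 (shut) to 1.0 (fully open); "grip_force": force on a finger pad.
Only numpy, scipy, OpenCV 4.12 (cv2) and the standard library are available. Lean on these libraries where they do the work, as an engineer would, in place of code of your own. Each camera call takes 0.05 s, during which the arm holds its last target. There are 200 camera calls.

## Working session

There is one attempt and no reset: what is moved stays moved. The work goes in short steps, Python scripts to look and compute and a shell command to move; the robot and the scene stay as the last step left them, time stands still between calls to the robot, and variables do not carry over. Pictures are saved under pics/ and viewed, at most 10 in all, crops included, and the job is handed in when it is done.

```bash
ls; mkdir -p pics; python3 - <<'E'
from station import *
import cv2,numpy as np
s=read_state();print(s)
for n in("top","side"):
    f=grab_frame(n);cv2.imwrite(f"pics/{n}0.png",f["color"]);print(n,f["camera_matrix"].round(1).tolist(),f["T"].round(3).tolist())
    np.savez(f"{n}0.npz",**f)
E
```

```text
pics
{'time': 0.0, 'q': array([64.25084959, 24.93731948,  1.42927658, 90.190531  , -0.66545568,
       64.97488984, -4.30373085]), 'qvel': array([-3.39870976e-02, -1.04406552e-02,  2.56534325e-05,  2.41700511e-02,
        1.70545874e-02, -4.35195148e-02, -3.92126119e-02]), 'joint_efforts': array([-1.15897175e-03, -6.70495963e+01,  1.02463536e+00, -3.16227901e+01,
        1.55638932e-02,  1.26902424e-02,  5.09381636e-06]), 'ee_pos': array([ 0.21220988, -0.58728188,  0.21670663]), 'tool_rot': array([-1.79905831e+02,  7.13931652e-03,  1.98668512e+01]), 'contact_force': array([ 0.30241052, -0.7341449 ,  0.06730562]), 'ft_torque': array([ 0.02235487,  0.0106724 , -0.05107088]), 'grip_force': 0.0, 'finger_gap': 1.0008729766849596}
top [[393.6, 0.0, 280.8], [0.0, 393.6, 209.7], [0.0, 0.0, 1.0]] [[0.017, -0.998, 0.064, 0.521], [-0.999, -0.02, -0.041, 0.077], [0.042, -0.064, -0.997, 0.958], [0.0, 0.0, 0.0, 1.0]]
side [[408.1, 0.0, 282.8], [0.0, 408.1, 211.3], [0.0, 0.0, 1.0]] [[-0.852, -0.305, 0.425, 0.145], [-0.523, 0.517, -0.678, 0.746], [-0.013, -0.8, -0.6, 0.7], [0.0, 0.0, 0.0, 1.0]]
```

View pics/top0.png

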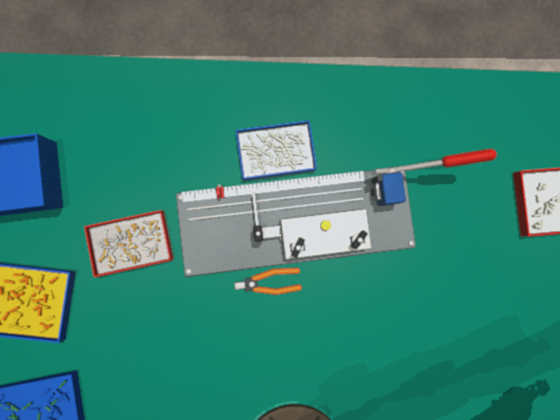

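View pics/side0.png

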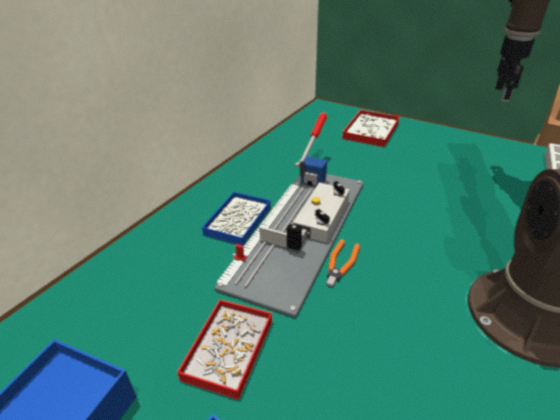

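The top view shows the block (white, 282–370 × 208–262), the button at (325,225), the knobs at (297,245) and (358,239), the grip at (258,233) and the cursor at (220,191). The side view agrees. Gauge +y points left in the picture, roughly world +y.

```bash
cat > h.py <<'E'
import numpy as np,cv2
def onplane(f,uv,z):
    uv=np.atleast_2d(np.asarray(uv,float));K=f["camera_matrix"];T=f["T"]
    d=np.c_[uv,np.ones(len(uv))]@np.linalg.inv(K).T@T[:3,:3].T
    o=T[:3,3];return o+d*((z-o[2])/d[:,2])[:,None]
def proj(f,P):
    T=np.linalg.inv(f["T"]);c=np.atleast_2d(P)@T[:3,:3].T+T[:3,3];p=c@f["camera_matrix"].T
    return p[:,:2]/p[:,2:]
def cloud(f):
    h,w=f["z_map"].shape;v,u=np.mgrid[:h,:w]
    d=np.stack([u,v,np.ones_like(u)],-1)@np.linalg.inv(f["camera_matrix"]).T*f["z_map"][...,None]
    return d@f["T"][:3,:3].T+f["T"][:3,3]
def hsv(f): return cv2.cvtColor(f["color"],cv2.COLOR_BGR2HSV)
def blobs(m,amin=5):
    n,l,s,c=cv2.connectedComponentsWithStats(m.astype(np.uint8));return [(int(s[i,4]),c[i].round(2).tolist(),s[i,:4].tolist()) for i in range(1,n) if s[i,4]>=amin]
E
python3 - <<'E'
from h import *
for n in("top","side"):
    f=dict(np.load(n+"0.npz"));H=hsv(f);C=cloud(f)
    h,s,v=[H[...,i].astype(int) for i in range(3)]
    roi=(C[...,0]>.3)&(C[...,0]<.85)&(abs(C[...,1])<.35)&(C[...,2]<.15)
    y=blobs(roi&(h>22)&(h<35)&(s>120)&(v>120)&(C[...,2]>.04));r=blobs(roi&((h<6)|(h>172))&(s>150)&(v>80)&(C[...,2]>.012))
    print(n,"yellow",y,[onplane(f,b[1],.068).round(4).tolist() for b in y]);print("red",r,[onplane(f,b[1],.045).round(4).tolist() for b in r])
    k=blobs(roi&(v<75)&(s<130)&(C[...,2]>.045));print("dark",k,[onplane(f,b[1],.08).round(4).tolist() for b in k])
    if n=="top":
        m=(roi&(v>150)&(s<60)&(C[...,2]>.047)&(C[...,2]<.07)).astype(np.uint8)
        m=cv2.morphologyEx(m,cv2.MORPH_CLOSE,np.ones((9,9)));m=cv2.morphologyEx(m,cv2.MORPH_OPEN,np.ones((15,15)))
        c=max(cv2.findContours(m,0,2)[0],key=cv2.contourArea)[:,0]
        P=onplane(f,c,.056)[:,:2]*1000;print("block",cv2.minAreaRect(P.astype(np.float32)))
        m=(roi&(C[...,2]<.03)&(s<70)&(v>50)).astype(np.uint8)
        m=cv2.morphologyEx(m,cv2.MORPH_CLOSE,np.ones((5,5)));
        cs=max(cv2.findContours(m,0,2)[0],key=cv2.contourArea)[:,0];print("bed",cv2.minAreaRect((onplane(f,cs,.014)[:,:2]*1000).astype(np.float32)))
E
```

```text
top yellow [(67, [325.12, 225.0], [321, 221, 9, 9])] [[[0.546, -0.0602, 0.068]]]
red [(218, [453.3, 159.95], [443, 154, 22, 13]), (56, [219.66, 191.89], [217, 187, 7, 11]), (136, [163.89, 239.38], [147, 211, 25, 54]), (10, [151.3, 212.6], [148, 212, 7, 2])] [[[0.7077, -0.3702, 0.045]], [[0.6188, 0.1828, 0.045]], [[0.5069, 0.3067, 0.045]], [[0.5677, 0.3374, 0.045]]]
dark [(52, [375.13, 180.56], [371, 176, 11, 12]), (43, [381.4, 197.74], [379, 184, 7, 21]), (5, [375.0, 192.0], [375, 190, 1, 5]), (92, [257.18, 233.71], [253, 226, 10, 16]), (32, [362.09, 234.44], [358, 232, 8, 7]), (28, [300.07, 241.64], [297, 239, 7, 6]), (44, [355.14, 243.8], [351, 238, 9, 10]), (34, [294.71, 252.65], [292, 249, 7, 8])] [[[0.6487, -0.1715, 0.08]], [[0.6098, -0.186, 0.08]], [[0.6226, -0.1713, 0.08]], [[0.5235, 0.0933, 0.08]], [[0.526, -0.1421, 0.08]], [[0.5075, -0.0026, 0.08]], [[0.5048, -0.1265, 0.08]], [[0.4829, 0.009, 0.08]]]
block ((526.92236328125, -63.093605041503906), (91.34951782226562, 199.1032257080078), 7.937103748321533)
bed ((553.6480102539062, 0.761810302734375), (217.2532501220703, 561.2312622070312), 6.650237083435059)
side yellow [(35, [315.49, 200.06], [312, 197, 7, 7])] [[[0.5435, -0.0545, 0.068]]]
red [(73, [316.04, 130.07], [312, 124, 9, 13]), (105, [239.53, 252.54], [235, 244, 11, 16]), (351, [245.52, 311.15], [214, 300, 58, 38])] [[[0.7623, -0.4739, 0.045]], [[0.6119, 0.197, 0.045]], [[0.4978, 0.3314, 0.045]]]
dark [(65, [302.0, 169.32], [300, 162, 5, 15]), (72, [338.62, 188.25], [334, 182, 10, 14]), (90, [322.17, 216.8], [316, 210, 13, 14]), (261, [294.61, 233.56], [286, 224, 25, 21])] [[[0.643, -0.1572, 0.08]], [[0.5078, -0.1206, 0.08]], [[0.4881, 0.0159, 0.08]], [[0.5143, 0.1066, 0.08]]]
```

```bash
cat > go.py <<'E'
import sys,numpy as np
from scipy.spatial.transform import Rotation as R
from station import read_state
def go(x,y,z,yaw):
    s=read_state();A=R.from_euler('xyz',s["tool_rot"],degrees=True);B=R.from_euler('xyz',[180,0,yaw],degrees=True)
    rv=(A.inv()*B).as_rotvec(degrees=True)/5;d=A.inv().apply(np.array([x,y,z])-s["ee_pos"])/.025
    print("t",s["time"],"rows:",rv.round(2).tolist(),d.round(2).tolist())
if __name__=="__main__": go(*map(float,sys.argv[1:]))
E
python3 go.py .50 -.065 .28 120
```

```text
t 0.1 rows: [-0.01, -0.01, -20.03] [17.93, -15.74, -2.51]
```

```bash
python3 -m jog '[[0,0,-20,17.9,-15.7,-2.5,40],[0,0,-20,17.9,-15.7,-2.5,40],[0,0,-20,17.9,-15.7,-2.5,40],[0,0,-20,17.9,-15.7,-2.5,40],[0,0,-20,17.9,-15.7,-2.5,40],[0,0,-20,17.9,-15.7,-2.5,40],[0,0,-20,17.9,-15.7,-2.5,40],[0,0,-20,17.9,-15.7,-2.5,40],[0,0,-20,17.9,-15.7,-2.5,40],[0,0,-20,17.9,-15.7,-2.5,40],[0,0,-20,17.9,-15.7,-2.5,40],[0,0,-20,17.9,-15.7,-2.5,40]]'; python3 go.py .50 -.065 .28 120
```

```text
time: 1.1
ee_pos: [0.4529, -0.1505, 0.2699]
tool_rot: [-180.0, 0.0, 106.1]
contact_force: [0.9, -0.8, 0.2]
finger_gap: 0.469
grip_force: 0.0
t 1.1 rows: [-0.0, 0.0, -2.77] [2.76, 2.76, -0.4]
```

```bash
python3 -m jog '[[0,0,-2.8,2.75,2.75,-0.4,40],[0,0,-2.8,2.75,2.75,-0.4,40],[0,0,-2.8,2.75,2.75,-0.4,40],[0,0,-2.8,2.75,2.75,-0.4,40],[0,0,-2.8,2.75,2.75,-0.4,40],[0,0,-2.8,2.75,2.75,-0.4,40]]'; python3 - <<'E'
from station import *
from h import *
f=grab_frame("wrist");cv2.imwrite("pics/w1.png",f["color"]);np.savez("w1.npz",**f);print(read_state()["ee_pos"],f["T"].round(3).tolist())
E
```

```text
time: 1.6
ee_pos: [0.4993, -0.0688, 0.2792]
tool_rot: [-179.9, -0.0, 119.7]
contact_force: [0.5, 0.8, -0.5]
finger_gap: 0.469
grip_force: 0.0
[ 0.49925341 -0.06915103  0.27925842] [[0.869, 0.47, 0.158, 0.459], [0.496, -0.822, -0.28, 0.003], [-0.002, 0.321, -0.947, 0.436], [0.0, 0.0, 0.0, 1.0]]
```

View pics/w1.png

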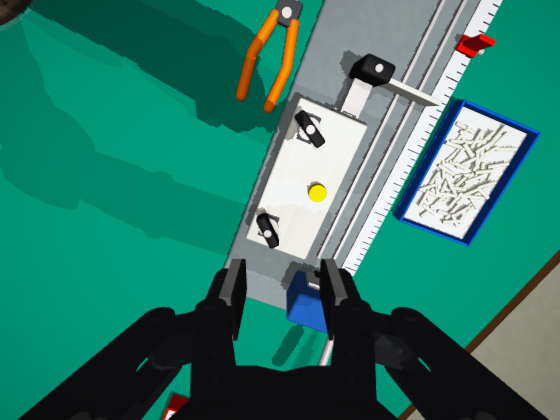

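The wrist picture shows knob B at (310,128), knob A at (268,229), the button at (317,193), the grip at (372,68), the plate tip near (432,102) and the cursor at (475,45).

```bash
python3 - <<'E'
from h import *
f=dict(np.load("w1.npz"));H=hsv(f);C=cloud(f);h,s,v=[H[...,i].astype(int) for i in range(3)]
Z=C[...,2]
w=np.zeros_like(v,bool);w[20:290]=True
m=(w&(v>130)&(s<70)&(Z>.048)&(Z<.064)).astype(np.uint8)
m=cv2.morphologyEx(m,cv2.MORPH_CLOSE,np.ones((21,21)));m=cv2.morphologyEx(m,cv2.MORPH_OPEN,np.ones((31,31)))
c=max(cv2.findContours(m,0,2)[0],key=cv2.contourArea)[:,0]
r=cv2.minAreaRect((onplane(f,c,.056)[:,:2]*1000).astype(np.float32));print("block",r)
y=blobs(w&(h>22)&(h<35)&(s>120)&(v>100));print([(b,onplane(f,b[1],.068).round(4).tolist()) for b in y])
for nm,(cx,cy) in dict(B=(310,128),A=(268,229)).items():
    k=np.zeros_like(w);k[cy-25:cy+25,cx-25:cx+25]=True
    k&=(Z>.072)&(Z<.092);P=C[k];q=cv2.minAreaRect((P[:,:2]*1000).astype(np.float32))
    u=np.linalg.svd(P[:,:2]-P[:,:2].mean(0))[2][0];print(nm,k.sum(),"z",np.median(P[:,2]).round(4),"rect",q,"wing ccw from world y",np.degrees(np.arctan2(-u[0],u[1])))
g=np.zeros_like(w);g[40:95,340:400]=True;P=C[g&(Z>.08)&(Z<.096)];print("grip",P.mean(0).round(4),cv2.minAreaRect((P[:,:2]*1000).astype(np.float32)))
g=np.zeros_like(w);g[60:120,385:445]=True;P=C[g&(Z>.05)&(Z<.066)];print("plate",cv2.minAreaRect((P[:,:2]*1000).astype(np.float32)))
g=np.zeros_like(w);g[20:70,445:510]=True;P=C[g&(Z>.048)&(Z<.062)&((h<8)|(h>170))&(s>120)];print("fin",len(P),P.mean(0).round(4),cv2.minAreaRect((P[:,:2]*1000).astype(np.float32)))
E
```

```text
block ((525.1913452148438, -61.384033203125), (90.78231048583984, 200.74130249023438), 8.013996124267578)
[((265, [317.13, 192.41], [309, 183, 18, 19]), [[0.5447, -0.0595, 0.068]])]
B 491 z 0.0819 rect ((494.1764221191406, 3.1505489349365234), (14.070258140563965, 46.047584533691406), 66.67113494873047) wing ccw from world y -113.08758810192047
A 389 z 0.0817 rect ((513.2318725585938, -134.7091064453125), (14.230772972106934, 45.34926223754883), 53.03824234008789) wing ccw from world y -125.66388331720071
grip [0.523  0.092  0.0873] ((523.6892700195312, 92.95860290527344), (35.84658432006836, 20.208133697509766), 7.677642822265625)
plate ((581.9613037109375, 101.10301971435547), (69.23567199707031, 6.251931190490723), 7.951445579528809)
fin 162 [0.6191 0.1851 0.0543] ((619.65576171875, 185.6171875), (20.53990364074707, 6.47415828704834), 9.639717102050781)
```

```bash
python3 go.py .5133 -.1347 .087 143.5
```

```text
t 1.65 rows: [-0.02, -0.0, -4.77] [-2.56, -0.8, 7.69]
```

```bash
python3 -m jog '[[0,0,-4.8,-2.56,-0.8,2,40],[0,0,-4.8,-2.56,-0.8,4,40],[0,0,-4.8,-2.56,-0.8,4,40],[0,0,-4.8,-2.56,-0.8,4,40],[0,0,-4.8,-2.56,-0.8,5,40],[0,0,-4.8,-2.56,-0.8,6,40],[0,0,-4.8,-2.56,-0.8,7,40],[0,0,-4.8,-2.56,-0.8,7.4,40],[0,0,-4.8,-2.56,-0.8,7.7,40],[0,0,-4.8,-2.56,-0.8,7.7,40]]';python3 go.py .5133 -.1347 .087 143.5
```

```text
time: 2.48
ee_pos: [0.5136, -0.1337, 0.0864]
tool_rot: [-179.9, -0.1, 143.7]
contact_force: [-1.5, -0.3, 1.1]
finger_gap: 0.465
grip_force: 0.0
t 2.4833 rows: [-0.01, -0.02, 0.05] [-0.01, -0.04, -0.03]
```

Close, then turn clockwise (46.5°) in one call each.

```bash
python3 -m jog '[[0,0,0,0,0,0,0],[0,0,0,0,0,0,0],[0,0,0,0,0,0,0],[0,0,0,0,0,0,0],[0,0,0,0,0,0,0],[0,0,0,0,0,0,0]]'; python3 -m jog '[[0,0,1,0,0,0,0],[0,0,2,0,0,0,0],[0,0,3,0,0,0,0],[0,0,4,0,0,0,0],[0,0,5,0,0,0,0],[0,0,6,0,0,0,0],[0,0,7,0,0,0,0],[0,0,8,0,0,0,0],[0,0,8.6,0,0,0,0],[0,0,9.2,0,0,0,0],[0,0,9.4,0,0,0,0],[0,0,9.4,0,0,0,0]]'; python3 -c "
from station import *;print(read_state()['ft_torque'])"
```

```text
time: 2.98
ee_pos: [0.5147, -0.133, 0.0876]
tool_rot: [180.0, 0.0, 143.8]
contact_force: [0.3, 0.0, 0.7]
finger_gap: -0.003
grip_force: 0.0
time: 3.98
ee_pos: [0.5145, -0.1329, 0.0873]
tool_rot: [180.0, 0.0, 96.8]
contact_force: [0.7, -0.3, 0.9]
finger_gap: 0.001
grip_force: 0.0
[0.02736098 0.04450553 0.0030705 ]
```

```bash
python3 - <<'E'
from station import *
from h import *
f=grab_frame("wrist");np.savez("w2.npz",**f);g=grab_frame("side");np.savez("s2.npz",**g)
cv2.imwrite("pics/w2.png",np.hstack([f["color"][150:400,180:380],cv2.resize(g["color"][120:220,270:370],(250,250))]))
E
```

```text
(no output)
```

View pics/w2.png

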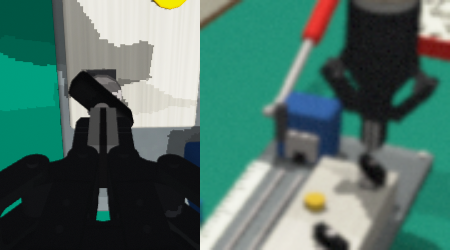

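The fingers (tips near (105,110)) closed on nothing, and the wing, at about (100,95), stands in front of them unturned. I'll check where the fingertips and wing really are.

```bash
python3 - <<'E'
from h import *
from station import read_state
f=dict(np.load("w2.npz"));C=cloud(f);v=hsv(f)[...,2];e=read_state()["ee_pos"];print(e,f["T"].round(3).tolist())
print("proj tcp, tip, wing",proj(f,[e,e-[0,0,.022],[.5133,-.1347,.082]]).round(0).tolist())
k=np.zeros(v.shape,bool);k[205:285,230:330]=True
P=C[k&(C[...,2]>.07)&(C[...,2]<.090)&(v<90)];print(len(P),cv2.minAreaRect((P[:,:2]*1000).astype(np.float32)),np.percentile(P,[5,50,95],axis=0).round(4).tolist())
for row in (255,265,275,290,310,330,350): print(row,C[row,276:292:5].round(3).tolist())
E
```

```text
[ 0.51447933 -0.13294543  0.0872652 ] [[0.993, 0.113, 0.038, 0.505], [0.119, -0.94, -0.319, -0.051], [-0.0, 0.321, -0.947, 0.244], [0.0, 0.0, 0.0, 1.0]]
proj tcp, tip, wing [[282.0, 260.0], [283.0, 244.0], [280.0, 258.0]]
1203 ((513.618896484375, -134.7714385986328), (14.320565223693848, 45.365943908691406), 53.81059265136719) [[0.4955, -0.1394, 0.0716], [0.5071, -0.1278, 0.0811], [0.5308, -0.1188, 0.0828]]
255 [[0.51, -0.132, 0.083], [0.513, -0.132, 0.083], [0.516, -0.131, 0.084], [0.52, -0.132, 0.082]]
265 [[0.51, -0.122, 0.113], [0.512, -0.122, 0.114], [0.515, -0.121, 0.114], [0.517, -0.122, 0.113]]
275 [[0.51, -0.122, 0.123], [0.512, -0.122, 0.123], [0.515, -0.122, 0.123], [0.517, -0.121, 0.124]]
290 [[0.51, -0.122, 0.135], [0.513, -0.122, 0.135], [0.515, -0.122, 0.135], [0.517, -0.121, 0.136]]
310 [[0.511, -0.121, 0.15], [0.513, -0.129, 0.139], [0.516, -0.129, 0.138], [0.516, -0.121, 0.149]]
330 [[0.512, -0.131, 0.149], [0.515, -0.14, 0.138], [0.517, -0.139, 0.139], [0.516, -0.123, 0.158]]
350 [[0.513, -0.141, 0.149], [0.529, -0.27, 0.013], [0.534, -0.268, 0.015], [0.519, -0.14, 0.149]]
```

```bash
python3 - <<'E'
from h import *
f=dict(np.load("w2.npz"));C=cloud(f)
for r in range(240,268,2): print(r,C[r,[270,276,282,288,294]].round(3)[:,1:].tolist(),f["color"][r,282].tolist())
g=dict(np.load("s2.npz"));print("side proj x.5144 y-.133 z .065 .087 .11 .14",proj(g,[[.5144,-.133,z] for z in(.065,.087,.11,.14)]).round(1).tolist())
cv2.imwrite("pics/s2.png",cv2.resize(g["color"][120:220,290:400],None,fx=5,fy=5,interpolation=2))
E
```

```text
240 [[-0.123, 0.082], [-0.124, 0.08], [-0.126, 0.074], [-0.131, 0.063], [-0.131, 0.062]] [9, 9, 8]
242 [[-0.125, 0.082], [-0.125, 0.081], [-0.126, 0.077], [-0.129, 0.069], [-0.131, 0.063]] [9, 8, 8]
244 [[-0.126, 0.083], [-0.125, 0.082], [-0.127, 0.078], [-0.129, 0.072], [-0.133, 0.063]] [10, 8, 8]
246 [[-0.127, 0.083], [-0.127, 0.082], [-0.127, 0.081], [-0.13, 0.074], [-0.133, 0.067]] [11, 12, 11]
248 [[-0.128, 0.082], [-0.129, 0.081], [-0.128, 0.081], [-0.129, 0.078], [-0.132, 0.071]] [12, 11, 11]
250 [[-0.129, 0.083], [-0.13, 0.081], [-0.129, 0.082], [-0.13, 0.08], [-0.133, 0.072]] [12, 10, 11]
252 [[-0.131, 0.082], [-0.13, 0.083], [-0.13, 0.082], [-0.131, 0.08], [-0.132, 0.076]] [21, 22, 21]
254 [[-0.133, 0.082], [-0.132, 0.082], [-0.132, 0.082], [-0.131, 0.082], [-0.132, 0.079]] [93, 94, 98]
256 [[-0.134, 0.083], [-0.133, 0.084], [-0.133, 0.083], [-0.132, 0.082], [-0.133, 0.081]] [95, 96, 99]
258 [[-0.123, 0.105], [-0.122, 0.107], [-0.122, 0.106], [-0.122, 0.106], [-0.121, 0.107]] [22, 20, 20]
260 [[-0.123, 0.107], [-0.122, 0.108], [-0.122, 0.108], [-0.121, 0.109], [-0.121, 0.109]] [12, 10, 11]
262 [[-0.123, 0.11], [-0.122, 0.111], [-0.122, 0.11], [-0.122, 0.11], [-0.121, 0.111]] [12, 12, 12]
264 [[-0.123, 0.112], [-0.122, 0.112], [-0.122, 0.112], [-0.121, 0.113], [-0.121, 0.113]] [13, 12, 12]
266 [[-0.123, 0.115], [-0.122, 0.115], [-0.122, 0.114], [-0.122, 0.114], [-0.121, 0.115]] [10, 11, 11]
side proj x.5144 y-.133 z .065 .087 .11 .14 [[338.0, 190.0], [338.5, 183.3], [339.1, 176.2], [339.9, 166.6]]
```

View pics/s2.png

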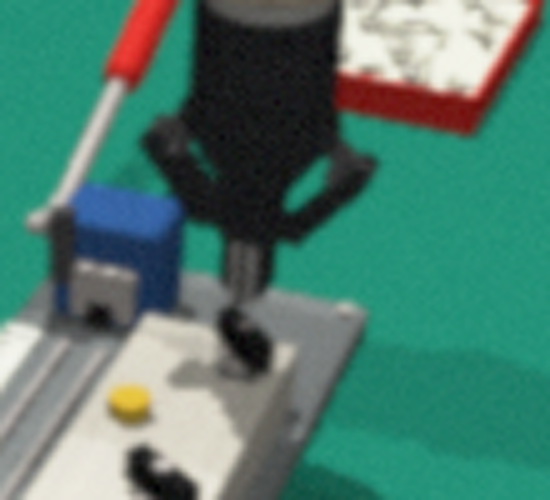

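The side view confirms it: the closed fingertips end about 20 mm above the wing. The real tips are at about ee_z + 17 mm, not −22 mm, so the reported TCP sits about 39 mm too low along the tool. Laterally it is right. I'll add that offset to every height.

```bash
python3 go.py .5135 -.1347 .047 143.7
```

```text
t 4.0833 rows: [-0.0, 0.0, -9.36] [-0.06, -0.05, 1.61]
```

```bash
python3 -m jog '[[0,0,-9.4,-0.05,-0.05,0,40],[0,0,-9.4,-0.05,-0.05,0,40],[0,0,-9.4,-0.05,-0.05,0,40],[0,0,-9.4,-0.05,-0.05,0,40],[0,0,-9.4,-0.05,-0.05,0,40],[0,0,-9.4,-0.05,-0.05,0,40],[0,0,-9.4,-0.05,-0.05,0.4,40],[0,0,-9.4,-0.05,-0.05,0.8,40],[0,0,-9.4,-0.05,-0.05,1.2,40],[0,0,-9.4,-0.05,-0.05,1.6,40],[0,0,-9.4,-0.05,-0.05,1.6,40],[0,0,-9.4,-0.05,-0.05,1.6,40]]'; python3 -m jog '[[0,0,0,0,0,0,0],[0,0,0,0,0,0,0],[0,0,0,0,0,0,0],[0,0,0,0,0,0,0],[0,0,0,0,0,0,0],[0,0,0,0,0,0,0]]'
```

```text
time: 5.08
ee_pos: [0.5128, -0.1341, 0.0464]
tool_rot: [-180.0, -0.1, 143.8]
contact_force: [-0.1, -0.2, -0.2]
finger_gap: 0.469
grip_force: 0.0
time: 5.58
ee_pos: [0.5139, -0.1353, 0.0488]
tool_rot: [-180.0, 0.1, 143.8]
contact_force: [-4.6, -1.5, 11.7]
finger_gap: 0.149
grip_force: 59.1
```

```bash
python3 -m jog '[[0,0,1,0,0,-0.03,0],[0,0,2,0,0,-0.05,0],[0,0,3,0,0,-0.05,0],[0,0,4,0,0,-0.05,0],[0,0,5,0,0,-0.05,0],[0,0,6,0,0,-0.05,0],[0,0,7,0,0,-0.05,0],[0,0,8,0,0,-0.05,0],[0,0,8.6,0,0,-0.05,0],[0,0,9.1,0,0,-0.05,0],[0,0,9.5,0,0,-0.05,0],[0,0,9.5,0,0,-0.05,0]]'; python3 -c "
from station import *;print(read_state()['ft_torque'])"
```

```text
time: 6.58
ee_pos: [0.5141, -0.1352, 0.0489]
tool_rot: [179.9, 0.1, 96.2]
contact_force: [2.6, -4.3, -4.7]
finger_gap: 0.15
grip_force: 59.9
[-1.04693564 -0.57033968  0.64429201]
```

Knob A is at its stop (torque 0.64 N·m). Now release it and go to B.

```bash
python3 -m jog '[[0,0,-0.3,0,0,0,40],[0,0,-0.3,0,0,0,40],[0,0,-0.3,0,0,0,40],[0,0,-0.3,0,0,-1,40],[0,0,-0.3,0,0,-2,40],[0,0,-0.3,0,0,-2.5,40],[0,0,-0.3,0,0,-2.5,40]]'; python3 go.py .4942 .0032 .049 156.8
```

```text
time: 7.17
ee_pos: [0.5153, -0.1343, 0.114]
tool_rot: [179.7, 0.1, 97.8]
contact_force: [0.6, -0.1, 0.0]
finger_gap: 0.466
grip_force: 0.0
t 7.1667 rows: [0.04, 0.04, -11.79] [5.57, -0.1, 2.59]
```

```bash
python3 -m jog '[[0,0,-11.8,5.57,-0.1,0,40],[0,0,-11.8,5.57,-0.1,0,40],[0,0,-11.8,5.57,-0.1,0,40],[0,0,-11.8,5.57,-0.1,0,40],[0,0,-11.8,5.57,-0.1,0,40],[0,0,-11.8,5.57,-0.1,0,40],[0,0,-11.8,5.57,-0.1,0,40],[0,0,-11.8,5.57,-0.1,0,40],[0,0,-11.8,5.57,-0.1,0,40],[0,0,-11.8,5.57,-0.1,0,40]]'; python3 go.py .4942 .0032 .049 156.8
```

```text
time: 8.0
ee_pos: [0.4915, 0.0033, 0.1104]
tool_rot: [180.0, -0.1, 156.9]
contact_force: [-0.1, 1.2, 0.0]
finger_gap: 0.467
grip_force: 0.0
t 8.0 rows: [0.0, -0.01, 0.02] [-0.1, 0.04, 2.45]
```

```bash
python3 -m jog '[[0,0,0,-0.1,0.04,0.8,40],[0,0,0,-0.1,0.04,1.6,40],[0,0,0,-0.1,0.04,2.2,40],[0,0,0,-0.1,0.04,2.45,40],[0,0,0,-0.1,0.04,2.45,40],[0,0,0,-0.1,0.04,2.45,0],[0,0,0,-0.1,0.04,2.45,0],[0,0,0,-0.1,0.04,2.45,0],[0,0,0,-0.1,0.04,2.45,0],[0,0,0,-0.1,0.04,2.45,0],[0,0,0,-0.1,0.04,2.45,0]]'
```

```text
time: 8.92
ee_pos: [0.4951, 0.003, 0.0507]
tool_rot: [180.0, 0.1, 156.8]
contact_force: [-2.6, -1.1, 7.0]
finger_gap: 0.147
grip_force: 59.1
```

Now turn 58.8° plus a small margin (12.1 units).

```bash
python3 -m jog '[[0,0,1.2,0,0,0,0],[0,0,2.4,0,0,0,0],[0,0,3.6,0,0,0,0],[0,0,4.8,0,0,0,0],[0,0,6,0,0,0,0],[0,0,7.2,0,0,0,0],[0,0,8.4,0,0,0,0],[0,0,9.6,0,0,0,0],[0,0,10.6,0,0,0,0],[0,0,11.4,0,0,0,0],[0,0,12.1,0,0,0,0],[0,0,12.1,0,0,0,0]]'; python3 -c "
from station import *;print(read_state()['ft_torque'])"
```

```text
time: 9.92
ee_pos: [0.4947, 0.0027, 0.0507]
tool_rot: [180.0, 0.1, 96.1]
contact_force: [-4.1, -2.7, 8.1]
finger_gap: 0.145
grip_force: 59.9
[-0.70784649  0.60825709  0.65648905]
```

```bash
python3 -m jog '[[0,0,-0.3,0,0,0,40],[0,0,-0.3,0,0,0,40],[0,0,-0.3,0,0,0,40],[0,0,-0.3,0,0,-1,40],[0,0,-0.3,0,0,-2,40],[0,0,-0.3,0,0,-3.5,10],[0,0,-0.3,-2.5,-2,-3.5,0],[0,0,-0.3,-2.5,-2,-3.5,0],[0,0,-0.3,-2.5,-2,-3.5,0],[0,0,-0.3,-2.5,-2,-3.5,0],[0,0,-0.3,-2.5,-2,-3.5,0],[0,0,-0.3,-2.5,-2,-3.5,0]]'; python3 go.py .5447 -.0595 .042 98; python3 - <<'E'
from station import *
from h import *
f=grab_frame("wrist");np.savez("w3.npz",**f);cv2.imwrite("pics/w3.png",f["color"]);g=grab_frame("top")
for n,F in(("w",f),("t",g)):
  C=cloud(F);v=hsv(F)[...,2]
  for c in((.5135,-.1347),(.4942,.0032)):
    k=(np.hypot(C[...,0]-c[0],C[...,1]-c[1])<.028)&(C[...,2]>.070)&(C[...,2]<.09)&(v<90);P=C[k]
    if len(P)>20: print(n,len(P),cv2.minAreaRect((P[:,:2]*1000).astype(np.float32)))
E
```

```text
time: 10.92
ee_pos: [0.4525, -0.0634, 0.1373]
tool_rot: [180.0, -0.0, 97.9]
contact_force: [0.2, 0.5, 0.4]
finger_gap: -0.002
grip_force: 0.0
t 10.9167 rows: [0.01, -0.01, -0.02] [-0.35, 3.67, 3.81]
w 426 ((512.1142578125, -125.0711898803711), (14.073862075805664, 26.842382431030273), 8.669239044189453)
w 1214 ((494.1998291015625, 3.282825469970703), (14.200204849243164, 44.51268768310547), 7.985885143280029)
t 84 ((514.8179321289062, -135.21888732910156), (13.780597686767578, 45.92030334472656), 6.751022815704346)
t 74 ((495.38409423828125, 3.144153594970703), (13.115861892700195, 43.20512390136719), 8.536956787109375)
```

View pics/w3.png

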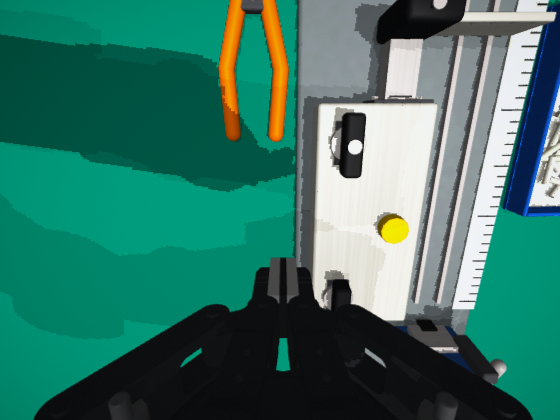

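Both wings lie in line with the block (8–8.7°, gauge yaw 8°), so both are at their stops. The button is at (394,229). I'll move over it and press.

```bash
python3 -m jog '[[0,0,0,-0.35,1.5,0,0],[0,0,0,-0.35,3,0,0],[0,0,0,-0.35,3.67,0.5,0],[0,0,0,-0.35,3.67,1.5,0],[0,0,0,-0.35,3.67,2.2,0],[0,0,0,-0.35,3.67,2.5,0],[0,0,0,-0.35,3.67,2.5,0]]'; python3 go.py .5447 -.0595 .042 98
```

```text
time: 11.6
ee_pos: [0.5427, -0.0597, 0.0728]
tool_rot: [-179.8, -0.1, 97.9]
contact_force: [0.2, 0.4, -0.0]
finger_gap: -0.001
grip_force: 0.0
t 11.6 rows: [-0.04, -0.01, -0.02] [-0.0, 0.08, 1.23]
```

```bash
python3 -m jog '[[0,0,0,0,0.06,0.3,0],[0,0,0,0,0.06,0.5,0],[0,0,0,0,0.06,0.7,0],[0,0,0,0,0.06,0.85,0],[0,0,0,0,0.06,1,0],[0,0,0,0,0.06,1.1,0],[0,0,0,0,0.06,1.2,0],[0,0,0,0,0.06,1.2,0]]'
```

```text
time: 12.27
ee_pos: [0.5458, -0.0605, 0.0462]
tool_rot: [179.9, 0.0, 97.8]
contact_force: [-4.9, 0.5, 18.1]
finger_gap: -0.002
grip_force: 9.0
```

```bash
python3 -m jog '[[0,0,0,0,0,-1,0],[0,0,0,0,0,-2,0],[0,0,0,0,0,-3,0],[0,0,0,3,1,-4,40],[0,0,0,5,1,-4,40],[0,0,0,5,1,-4,40],[0,0,0,5,1,-4,40]]'; python3 - <<'E'
from station import *
from h import *
from go import go
f=grab_frame("wrist");g=grab_frame("top")
for n,F in(("w",f),("t",g)):
  C=cloud(F);H=hsv(F);k=(H[...,0]>22)&(H[...,0]<35)&(H[...,1]>120)&(np.hypot(C[...,0]-.545,C[...,1]+.06)<.03);b=np.zeros_like(k)
  w=(np.hypot(C[...,0]-.535,C[...,1]+.03)<.01)
  print(n,k.sum(),C[k][:,2].mean() if k.any() else 0,"block",np.median(C[w][:,2]) if w.any() else 0)
print(read_state()["q"].round(1));go(.5235,.093,.036,8)
E
```

```text
time: 12.85
ee_pos: [0.5532, 0.0762, 0.1465]
tool_rot: [179.8, -0.3, 98.3]
contact_force: [1.0, 0.9, 0.9]
finger_gap: 0.468
grip_force: 0.0
w 364 0.05980641507095166 block 0.05612538446992746
t 0 0 block 0
[  1.6  24.3 -19.4 103.6   9.7  53.6 -13.8]
t 12.95 rows: [-0.0, -0.02, 18.02] [1.06, -1.05, 4.37]
```

The button top is at 59.8 mm, so it is fully in. Now turn to yaw 8 above the grip.

```bash
python3 -m jog '[[0,0,18,1.06,-1.05,0,45],[0,0,18,1.06,-1.05,0,45],[0,0,18,1.06,-1.05,0,45],[0,0,18,1.06,-1.05,0,45],[0,0,18,1.06,-1.05,0,45],[0,0,18,1.06,-1.05,0,45],[0,0,18,1.06,-1.05,0,45],[0,0,18,1.06,-1.05,0,45],[0,0,18,1.06,-1.05,0,45],[0,0,18,1.06,-1.05,0,45],[0,0,18,1.06,-1.05,0,45],[0,0,18,1.06,-1.05,0,45]]';  python3 -m jog '[[0,0,0,0,0,0,45],[0,0,0,0,0,0,45]]'; python3 - <<'E'
from station import *
from h import *
from go import go
f=grab_frame("top");C=cloud(f);v=hsv(f)[...,2]
f=dict(np.load("w3.npz"))
print(read_state()["q"].round(1));go(.5235,.093,.036,8)
E
```

```text
time: 13.95
ee_pos: [0.5235, 0.0877, 0.1444]
tool_rot: [180.0, 0.0, 11.4]
contact_force: [-0.9, 1.5, -0.3]
finger_gap: 0.524
grip_force: 0.0
time: 14.12
ee_pos: [0.5235, 0.0884, 0.1445]
tool_rot: [180.0, 0.0, 12.0]
contact_force: [-0.6, -0.4, -0.0]
finger_gap: 0.525
grip_force: 0.0
[-15.   20.7  -0.5 108.4   0.3  50.9 -93.6]
t 14.1667 rows: [0.01, 0.0, 0.81] [0.04, -0.18, 4.34]
```

```bash
python3 -m jog '[[0,0,0.8,0.04,-0.18,0.5,45],[0,0,0.8,0.04,-0.18,1.5,45],[0,0,0.8,0.04,-0.18,2.3,45],[0,0,0.8,0.04,-0.18,3,45],[0,0,0.8,0.04,-0.18,3.6,45],[0,0,0.8,0.04,-0.18,4,45],[0,0,0.8,0.04,-0.18,4.3,45],[0,0,0.8,0.04,-0.18,4.3,45]]'; python3 go.py .5235 .093 .036 8
```

```text
time: 14.83
ee_pos: [0.523, 0.0937, 0.036]
tool_rot: [180.0, 0.1, 7.9]
contact_force: [-0.3, -0.2, -0.1]
finger_gap: 0.527
grip_force: 0.0
t 14.8333 rows: [0.0, 0.02, -0.01] [0.02, 0.03, 0.0]
```

```bash
python3 -m jog '[[0,0,0,0,0,0,0],[0,0,0,0,0,0,0],[0,0,0,0,0,0,0],[0,0,0,0,0,0,0],[0,0,0,0,0,0,0],[0,0,0,0,0,0,0]]'; python3 - <<'E'
from station import *
from h import *
from go import go
G=np.radians(8);ey=np.array([-np.sin(G),np.cos(G)])
for n in("top","side","wrist"):
  f=grab_frame(n);np.savez("g_"+n+".npz",**f);C=cloud(f);H=hsv(f)
  k=((H[...,0]<8)|(H[...,0]>170))&(H[...,1]>120)&(C[...,2]>.046)&(C[...,2]<.066)&(np.hypot(C[...,0]-.6195,C[...,1]-.185)<.025)
  X=(C[...,:2]-[.557,.002])@np.array([[np.cos(G),-np.sin(G)],[np.sin(G),np.cos(G)]])*1000
  p=(X[...,0]>15)&(X[...,0]<74)&(abs(X[...,1]-95)<25)&(C[...,2]>.048)&(C[...,2]<.068)
  for m,t in((k,"fin"),(p,"plate")):
    if m.sum()>8: q=X[m][:,1];print(n,t,m.sum(),"gauge y",q.mean().round(1),((np.percentile(q,3)+np.percentile(q,97))/2).round(1))
E
```

```text
time: 15.33
ee_pos: [0.5244, 0.0932, 0.0381]
tool_rot: [180.0, -0.1, 7.8]
contact_force: [0.7, -4.9, 5.4]
finger_gap: 0.227
grip_force: 59.5
top fin 24 gauge y 173.1 173.3
top plate 14 gauge y 94.7 94.6
side fin 34 gauge y 176.3 175.9
side plate 103 gauge y 97.2 96.3
wrist fin 1332 gauge y 172.4 173.3
wrist plate 1709 gauge y 95.0 95.0
```

Gripped (19 mm, 59 N). The cursor is about 78 mm on. Draw out 75 mm, then measure again.

```bash
python3 -m jog '[[0,0,0,0,-0.2,0,0],[0,0,0,0,-0.5,0,0],[0,0,0,0,-0.9,0,0],[0,0,0,0,-1.3,0,0],[0,0,0,0,-1.7,0,0],[0,0,0,0,-2.1,0,0],[0,0,0,0,-2.5,0,0],[0,0,0,0,-2.8,0,0],[0,0,0,0,-2.95,0,0],[0,0,0,0,-3,0,0],[0,0,0,0,-3,0,0],[0,0,0,0,-3,0,0]]'; cat > m.py <<'E'
from station import *
from h import *
G=np.radians(8);print(read_state()["ee_pos"])
for n in("top","side","wrist"):
  f=grab_frame(n);C=cloud(f);H=hsv(f);cv2.imwrite("pics/m_"+n+".png",f["color"])
  X=(C[...,:2]-[.557,.002])@np.array([[np.cos(G),-np.sin(G)],[np.sin(G),np.cos(G)]])*1000
  red=((H[...,0]<8)|(H[...,0]>170))&(H[...,1]>120);z=C[...,2]
  k=red&(z>.046)&(z<.066)&(np.hypot(C[...,0]-.6195,C[...,1]-.185)<.025)
  p=~red&(X[...,0]>15)&(X[...,0]<74)&(abs(X[...,1]-171)<20)&(z>.048)&(z<.068)
  for m,t in((k,"fin"),(p,"plate")):
    if m.sum()>8: q=X[m][:,1];print(n,t,m.sum(),"y",q.mean().round(1),np.percentile(q,[3,97]).round(1),"x",np.percentile(X[m][:,0],[3,97]).round(1))
E
python3 m.py
```

```text
time: 16.48
ee_pos: [0.514, 0.1675, 0.0381]
tool_rot: [179.9, -0.1, 7.8]
contact_force: [-1.2, -6.2, 8.0]
finger_gap: 0.228
grip_force: 59.8
[0.51396986 0.16751842 0.03811381]
top fin 23 y 172.9 [170.5 175.9] x [80.5 96.7]
side fin 35 y 176.6 [171.7 179.1] x [78.8 96.9]
side plate 118 y 172.2 [168.1 175. ] x [17.1 71.6]
wrist fin 794 y 173.9 [171.  176.7] x [78.5 97.3]
wrist plate 1709 y 169.9 [167.2 172.6] x [17.3 72.6]
```

View pics/m_wrist.png

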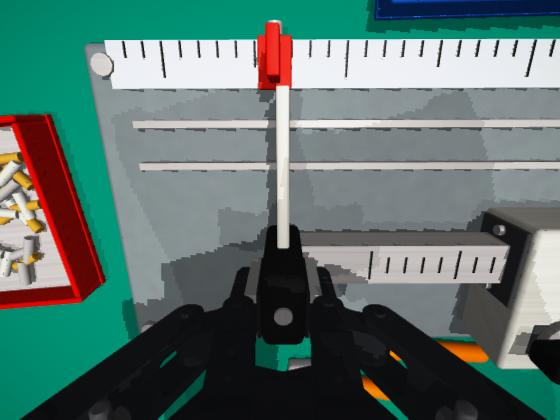

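The wrist picture shows the plate (column 283) just short of the fin (column about 274). The measurement gives 4 mm left to go.

```bash
python3 -m jog '[[0,0,0,0,-0.05,0,0],[0,0,0,0,-0.1,0,0],[0,0,0,0,-0.15,0,0],[0,0,0,0,-0.15,0,0],[0,0,0,0,-0.15,0,0],[0,0,0,0,-0.15,0,0]]'; python3 m.py
```

```text
time: 17.13
ee_pos: [0.5135, 0.171, 0.0381]
tool_rot: [179.9, -0.1, 7.8]
contact_force: [-1.1, -6.8, 8.8]
finger_gap: 0.228
grip_force: 59.8
[0.51345946 0.17100358 0.03808509]
top fin 25 y 173.1 [170.6 176.2] x [79.9 97. ]
side fin 32 y 176.0 [172.7 178.9] x [79.8 97. ]
side plate 116 y 175.8 [171.5 178.2] x [17.8 72. ]
wrist fin 768 y 174.0 [171.3 176.8] x [78.5 97.4]
wrist plate 1704 y 173.5 [170.8 176.3] x [17.3 72.6]
```

Aligned within 0.5 mm in both views. Settle briefly, check knobs and button, and hand in.

```bash
python3 -m jog '[[0,0,0,0,-0.02,0,0],[0,0,0,0,-0.02,0,0],[0,0,0,0,-0.02,0,0],[0,0,0,0,-0.02,0,0],[0,0,0,0,-0.02,0,0],[0,0,0,0,-0.02,0,0]]'; python3 m.py | grep wrist; python3 -c "
from station import *;print(job_done())"
```

```text
time: 17.78
ee_pos: [0.5134, 0.1714, 0.0381]
tool_rot: [179.9, -0.1, 7.8]
contact_force: [-0.2, -7.0, 7.7]
finger_gap: 0.228
grip_force: 59.8
wrist fin 764 y 174.0 [171.3 176.8] x [78.5 97.3]
wrist plate 1699 y 173.9 [171.2 176.7] x [17.2 72.6]
the job is handed in; nothing more can be done
None
```

The job is handed in at about 18 s: both knobs were turned to their end stops, the lock button is fully in, and the stop plate is held in line with the red cursor (0.1 mm off in the last wrist-camera measurement); the judge's verdict was not shown.

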